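# Kit the tube offcuts for a welding exercise

### The job

Make up the kit for the next tube-welding exercise: stand each of the four hollow steel tube offcuts upright on the floor of the caddy bay whose collar has its own shape and size (large round, small round, square, oblong). Leave the two solid bars standing where they are on the steel plate.

Things in the scene. Friction and masses are not known exactly. Their poses are not given: they have to be found in the camera images.
- large_round_tube_mid (a point): A tube offcut to be kitted: round steel tube, 56 mm outside diameter, wall 4 mm, 60 mm tall, standing upright on a dark steel plate (330 x 230 mm, 8 mm thick), hollow right through (open bore seen from above), bare steel. Loose, 0.12 to 0.4 kg. The point is its centre, 30 mm above its underside; z is up along the tube.
- bay_large_round_floor (a point): Bay of the blue caddy, fixed: grey insert 104 x 104 mm with a black round collar of 72 mm inside diameter, collar wall 4 mm thick and 12 mm high. The caddy is a 226 mm square tray holding four such inserts two by two, 106 mm from centre to centre; its rim is 14 mm above the bench. The point is the centre of the bay floor inside the collar, 10 mm above the bench; z is up.
- small_round_tube_mid (a point): A tube offcut to be kitted: round steel tube, 34 mm outside diameter, wall 3.5 mm, 60 mm tall, standing upright on a dark steel plate (330 x 230 mm, 8 mm thick), hollow right through (open bore seen from above), bare steel. Loose, 0.12 to 0.4 kg. The point is its centre, 30 mm above its underside; z is up along the tube.
- bay_small_round_floor (a point): Bay of the blue caddy, fixed: grey insert 104 x 104 mm with a black round collar of 50 mm inside diameter, collar wall 4 mm thick and 12 mm high. The caddy is a 226 mm square tray holding four such inserts two by two, 106 mm from centre to centre; its rim is 14 mm above the bench. The point is the centre of the bay floor inside the collar, 10 mm above the bench; z is up.
- square_tube_mid (a point): A tube offcut to be kitted: square steel tube, 40 x 40 mm outside, wall 3.5 mm (x and y axes square to its faces), 60 mm tall, standing upright on a dark steel plate (330 x 230 mm, 8 mm thick), hollow right through (open bore seen from above), bare steel. Loose, 0.12 to 0.4 kg. The point is its centre, 30 mm above its underside; z is up along the tube.
- bay_square_floor (a point): Bay of the blue caddy, fixed: grey insert 104 x 104 mm with a black square collar, 56 x 56 mm inside (x and y axes square to its sides), collar wall 4 mm thick and 12 mm high. The caddy is a 226 mm square tray holding four such inserts two by two, 106 mm from centre to centre; its rim is 14 mm above the bench. The point is the centre of the bay floor inside the collar, 10 mm above the bench; z is up.
- oblong_tube_mid (a point): A tube offcut to be kitted: oblong (rectangular) steel tube, 56 mm along its x axis by 30 mm along its y axis outside, wall 3.5 mm, 60 mm tall, standing upright on a dark steel plate (330 x 230 mm, 8 mm thick), hollow right through (open bore seen from above), bare steel. Loose, 0.12 to 0.4 kg. The point is its centre, 30 mm above its underside; z is up along the tube.
- bay_oblong_floor (a point): Bay of the blue caddy, fixed: grey insert 104 x 104 mm with a black oblong collar, 72 mm inside along its x axis by 46 mm along its y axis, collar wall 4 mm thick and 12 mm high. The caddy is a 226 mm square tray holding four such inserts two by two, 106 mm from centre to centre; its rim is 14 mm above the bench. The point is the centre of the bay floor inside the collar, 10 mm above the bench; z is up.
- round_bar_mid (a point): A bystander: solid round steel bar offcut, 34 mm diameter, 60 mm tall, standing among the tubes, flat closed top with no bore. Loose, up to 0.5 kg. The point is its centre, 30 mm above its underside.
- square_bar_mid (a point): A bystander: solid square steel bar offcut, 40 x 40 mm, 60 mm tall, standing among the tubes, flat closed top with no bore. Loose, up to 0.9 kg. The point is its centre, 30 mm above its underside; x and y axes square to its faces.
Things that resemble listed ones, but are neither listed nor needed, are in the scene too. Leave any yellow look-alike of the part that bears square_tube_mid alone. Leave any yellow look-alike of the part that bears small_round_tube_mid alone.

How it is judged:
By the outcome, as a careful person would: the job done as asked, in the order asked, and still so for the second after the job is handed in, with the robot touching nothing.
It also fails if it takes over 106 s, if anything falls off the work surface, if the arm or the gripper's body presses on something with over 40 N, if the wrist force passes 120 N, or if a joint passes its speed limit or range.

### The arm

A 6-joint arm with a two-finger parallel gripper is mounted at the origin on the work surface. World frame = base frame: x ahead of the robot, y to its left, z up, the work surface at z = 0. Lengths are in mm, angles in rad, forces in N, time in s.
With the tool pointing down it reaches from about 400 to 925 mm from the base axis. Payload 12.5 kg.
Tool frame: the origin (TCP) lies at the very end of the fingers, on their centre line; the grasp point (between the pads) lies 19 mm behind it; x points along the fingers, y is the direction in which the jaws open and shut, and the axes are right-handed (so a half turn about x gives the same grasp; the last joint's range is limited). The gripper opens to 95 mm and grips with 3 to 60 N. Pads are 20 mm wide; open, the fingers measure 119 mm over their backs; the gripper's body (75 mm by 180 mm) begins 59 mm behind the grasp point.
Start: joints at [-1.439, 0.491, 1.559, -0, 1.092, -0.106], TCP at [147.25, -607.424, 214.661] pointing down, gripper open.
Joint ranges: [-3.1, 3.1], [-0.84, 2.19], [0.05, 2.79], [-1.13, 4.28], [0.06, 2.93], [-2.69, 2.69]. Speed limits (rad/s): [2.22, 2.22, 2.79, 3.14, 3.14, 3.14].

### API

Orientations are given as [roll, pitch, yaw] about the fixed x, y, z axes, in that order (R = Rz(yaw) Ry(pitch) Rx(roll)).
In Python, from cell import env, optics, job gives the robot as it stands.
- The arm moves only by the shell command python3 -m handwheel 'ROWS' [OPENING]. ROWS is JSON, a list of rows, each an object with "travel": the shift along the world's x, y, z in mm, a list of three; "roll": the turn about the world's z in degrees. In form: [{"travel": [dx, dy, dz], "roll": roll}, ...]. A call has 1 to 8 rows; each row is the pose to reach, as a shift and turn from the pose commanded when the call began; what a row does not reach only later rows make up. A row lasts 1/10 s, in which the tool goes at most 50 mm and 8.59 degrees, less where a joint would pass 70% of its speed; a pose out of reach is approached as far as the arm can. A call with a gripper value outside its range is refused whole. OPENING is the closure, from -1 (fully open) to 1 (shut), set as the call begins (- or left out, the last holds). The fingers move at their own pace and stop on an object; the grip force is fixed at half the most. Time passes only in rows, so rows that repeat a pose let the fingers close. It gives the time, the measured TCP pose, the force and the opening at its end, in the units of the state.
- env.state(): the state, without advancing time (a new reading comes with each control period).
- optics.read_camera(name): name is "scene" or "top" or "wrist"; returns the picture (420x560x3 uint8, red, green, blue); there is no depth.
- optics.camera_params(name): a dict with "fx", "fy", "cx", "cy" (pixels), "k1" (the pictures are not rectified: a ray, as slopes to the right and down, at radius r is drawn at 1 + k1 r^2 times it, then the intrinsics apply), "world_from_camera" (4x4, takes a point from camera to world coordinates). Camera axes: x right, y up, looking along -z (the intrinsics and any distortion apply to the point x, -y, -z); pixel columns grow to the right and rows downward; lengths in mm; the calibration is good to about 2 mm. A picture is of the moment at which its call begins: read the wrist's pose just before it. camera_params takes no time and is no camera call; for the wrist camera it gives the pose at the moment of the call.
- job.job_done(): hands the job in, once; it reports no verdict.
The state is a dict: "t": time; "joints": joint angles; "qvel": joint speeds; "tau": joint torques, N m; "eef_pos": TCP position; "tcp_rot": TCP orientation; "ft_force": force on the tool from outside, world axes, zero at the start; "moment": the same for the moment, N m; "opening": opening from 0.0 (shut) to 1.0 (fully open).
Only numpy, scipy, OpenCV 4.12 (cv2) and the standard library are available. Lean on these libraries where they do the work, as an engineer would, in place of code of your own. Each camera call takes 0.05 s, during which the arm holds its last target.

## Working session

There is one attempt and no reset: what is moved stays moved. The work goes in short steps, Python scripts to look and compute and a shell command to move; the robot and the scene stay as the last step left them, time stands still between calls to the robot, and variables do not carry over. Pictures are saved under pics/ and viewed, and the job is handed in when it is done.

```bash
ls; mkdir -p pics; cat > snap.py <<'E'
import cv2,sys
from cell import env,optics
print(env.state()['t'],env.state()['eef_pos'],env.state()['tcp_rot'],env.state()['opening'])
for n in sys.argv[2:]:
    im=optics.read_camera(n); cv2.imwrite(f'pics/{n}_{sys.argv[1]}.png',im[:,:,::-1])
    print(n,optics.camera_params(n))
E
python3 snap.py a top scene wrist
```

```text
pics
0.0 [ 147.20870428 -607.15760531  214.03076592] [-1.69133632  1.56961112  1.6880046 ] 0.9979545559030804
top {'fx': 531.3403909737764, 'fy': 531.3403909737764, 'cx': 280.31545584783623, 'cy': 205.6858663243839, 'k1': -0.2037328337145923, 'world_from_camera': array([[ 1.17681228e-02,  9.88418260e-01, -1.51297239e-01,
         3.96255454e+02],
       [-9.99927968e-01,  1.19897004e-02,  5.52314771e-04,
        -9.35899808e+01],
       [ 2.35992658e-03,  1.51279841e-01,  9.88488159e-01,
         1.38664635e+03],
       [ 0.00000000e+00,  0.00000000e+00,  0.00000000e+00,
         1.00000000e+00]])}
scene {'fx': 475.1810827725166, 'fy': 475.1810827725166, 'cx': 274.71886242449517, 'cy': 211.30666518208798, 'k1': -0.14555405763661838, 'world_from_camera': array([[ 5.31760235e-01, -6.24871131e-01,  5.71635480e-01,
         1.21345380e+03],
       [ 8.46884133e-01,  3.88936786e-01, -3.62650577e-01,
        -4.42058898e+02],
       [ 4.27980952e-03,  6.76952174e-01,  7.36014563e-01,
         8.46005016e+02],
       [ 0.00000000e+00,  0.00000000e+00,  0.00000000e+00,
         1.00000000e+00]])}
wrist {'fx': 365.7892498822748, 'fy': 365.7892498822748, 'cx': 280.86721749806435, 'cy': 212.2153781863271, 'k1': 0.017556161039167913, 'world_from_camera': array([[ 2.34660198e-01,  9.30737915e-01,  2.80466621e-01,
         2.27453249e+02],
       [-9.72077114e-01,  2.24436561e-01,  6.85150737e-02,
        -5.87020384e+02],
       [ 8.22613076e-04, -2.88712944e-01,  9.57415354e-01,
         3.84331416e+02],
       [ 0.00000000e+00,  0.00000000e+00,  0.00000000e+00,
         1.00000000e+00]])}
```

View pics/top_a.png

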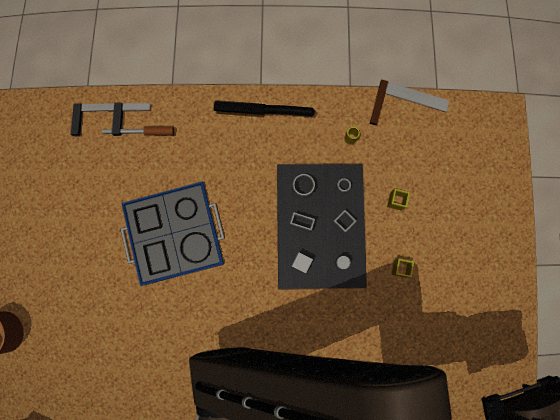

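View pics/scene_a.png

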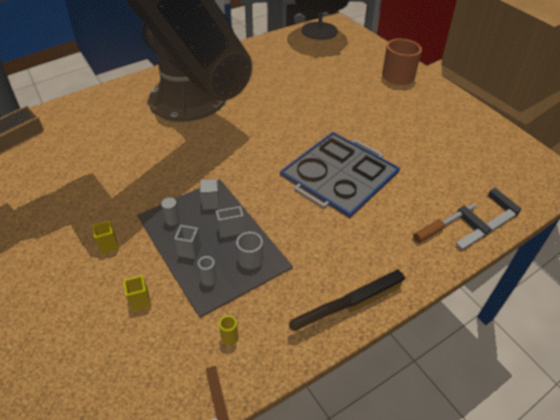

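View pics/wrist_a.png

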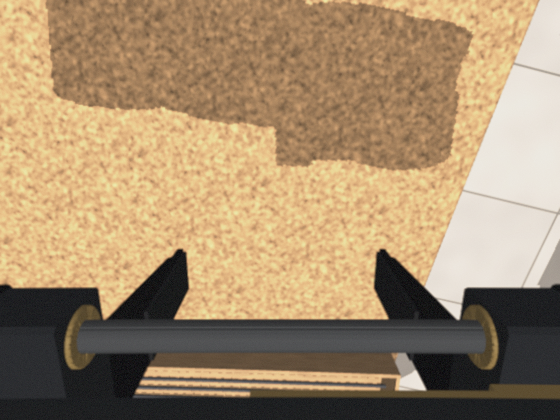

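The top view shows these candidates, named by pixel in the top picture:

- **Steel, open bore, on the plate:** large round (304,184), small round (344,184), oblong (303,221), square (345,221).
- **Solid bars:** square (302,262), round (343,262).
- **Yellow look-alikes, off the plate:** (353,133), (400,199), (404,268).

The bare-steel open ones fit the description. I'll check with an enlarged crop.

```bash
python3 - <<'E'
import cv2,numpy as np
im=cv2.imread('pics/top_a.png')
a=cv2.resize(im[150:300,265:425],None,fx=3.5,fy=3.5,interpolation=cv2.INTER_CUBIC)
cv2.imwrite('pics/crop1.png',a)
b=cv2.resize(im[170:295,110:235],None,fx=4.5,fy=4.5,interpolation=cv2.INTER_CUBIC)
cv2.imwrite('pics/crop2.png',b)
E
```

```text
(no output)
```

View pics/crop1.png

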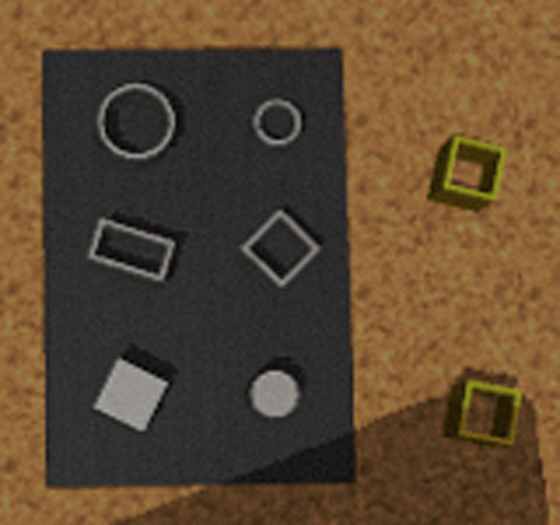

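View pics/crop2.png

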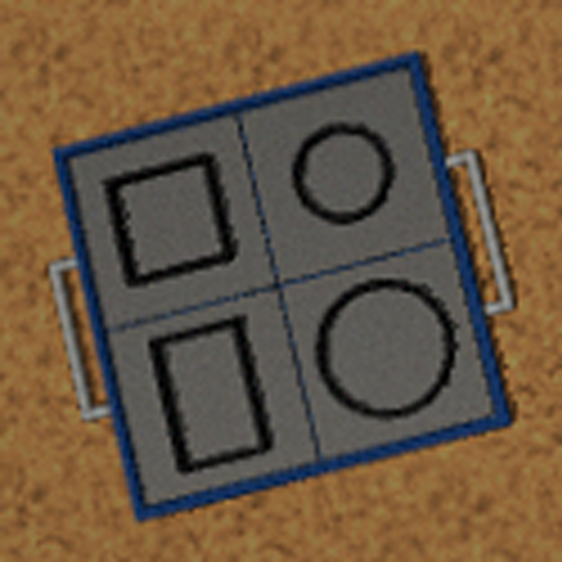

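The crops confirm the four open steel tubes at top, the two solid bars below, and the four bay collars. Next I measure them.

```bash
cat > meas.py <<'E'
import cv2,numpy as np
def rays(uv,P):
    K=np.array([[P['fx'],0,P['cx']],[0,P['fy'],P['cy']],[0,0,1]])
    n=cv2.undistortPoints(np.asarray(uv,float).reshape(-1,1,2),K,np.array([P['k1'],0,0,0.])).reshape(-1,2)
    d=np.c_[n[:,0],-n[:,1],-np.ones(len(n))]
    W=np.asarray(P['world_from_camera']); return W[:3,3],d@W[:3,:3].T
def toplane(uv,P,z):
    o,d=rays(uv,P); s=(z-o[2])/d[:,2]; return o+d*s[:,None]
def project(X,P):
    W=np.asarray(P['world_from_camera']); X=np.atleast_2d(X); c=(X-W[:3,3])@W[:3,:3]
    n=np.c_[c[:,0]/-c[:,2],-c[:,1]/-c[:,2]]; r=(n**2).sum(1,keepdims=True); n=n*(1+P['k1']*r)
    return n*P['fx']+[P['cx'],P['cy']]
def rect(xy):
    (c,(w,h),a)=cv2.minAreaRect(np.asarray(xy,np.float32))
    if w<h: w,h,a=h,w,a-90
    return np.round(c,1),np.round([w,h],1),round((a+90)%180-90,1)  # a: angle of long side from +x, ccw toward +y
E
python3 - <<'E'
import cv2,numpy as np
from cell import optics
from meas import *
im=cv2.imread('pics/top_a.png');P=optics.camera_params('top')
S=4
g=cv2.resize(cv2.cvtColor(im,cv2.COLOR_BGR2GRAY),None,fx=S,fy=S,interpolation=cv2.INTER_CUBIC)
def up(c): return (c.reshape(-1,2)+0.5)/S-0.5
def comps(mask,x0,y0,x1,y1,z,inv):
    m=np.zeros_like(mask); m[y0*S:y1*S,x0*S:x1*S]=mask[y0*S:y1*S,x0*S:x1*S]
    cs,_=cv2.findContours(m,cv2.RETR_EXTERNAL,cv2.CHAIN_APPROX_NONE)
    for c in cs:
        if cv2.contourArea(c)<80*S*S: continue
        u=up(c); w=toplane(u,P,z)[:,:2]; ci=cv2.minEnclosingCircle(w.astype(np.float32))
        print(u.mean(0).round(1),'rect',*rect(w),'circ',np.round(ci[0],1),round(2*ci[1],1))
print('tubes z68'); comps((g>90).astype(np.uint8)*255,280,168,364,280,68,0)
hsv=cv2.cvtColor(im,cv2.COLOR_BGR2HSV)
print('collars z22'); comps((g<45).astype(np.uint8)*255,126,190,220,280,22,1)
print(g[219*S,130*S:165*S:S])
b=cv2.resize(hsv,None,fx=S,fy=S); m=cv2.inRange(b,(100,120,30),(130,255,255))
print('tray z14'); comps(m,115,175,230,292,14,1)
print('plate'); comps(((g<55)).astype(np.uint8)*255,270,155,372,295,8,1)
E
```

```text
tubes z68
[343.  262.1] rect [ 458.5 -251.7] [33.1 31.7] -89.7 circ [ 458.2 -251.6] 33.7
[301.8 262.4] rect [ 456.6 -149.3] [40.2 39.7] 64.0 circ [ 456.4 -149.4] 54.7
[302.  220.9] rect [ 560.2 -149.1] [57.1 30.9] 72.8 circ [ 560.4 -149. ] 61.7
[344.5 220.5] rect [ 562.3 -256.3] [41.  40.8] -44.7 circ [ 562.8 -256.1] 55.5
[343.8 184.5] rect [ 654.5 -254.6] [33.4 32.6] -84.4 circ [ 654.5 -254.6] 34.3
[303.4 184.2] rect [ 653.7 -152. ] [54.9 54.4] -44.2 circ [ 653.9 -152. ] 55.8
collars z22
[156.5 257.1] rect [466.1 224.9] [80.9 59.2] 15.5 circ [466.3 224.5] 96.8
[196.  246.5] rect [495.  124.2] [80.7 80.2] 77.4 circ [495.4 123.4] 83.3
[132.6 245. ] rect [498.3 291.1] [189.5   7.2] 15.6 circ [499.  288.6] 189.5
[147.6 218.3] rect [567.5 253.4] [69.4 66.8] -74.1 circ [567.2 254.9] 91.2
[185.8 207.9] rect [596.  152.6] [58.8 58.5] -62.5 circ [596.1 152.6] 60.3
[152.6 196.3] rect [626.5 242.1] [152.2   6.4] -74.5 circ [624.2 241.5] 152.2
[89 86 90 93 71 33  4  2 58 89 91 88 88 87 87 87 88 89 87 89 88 87 85 87
 88 88 93 75 36  3 16 77 96 89 87]
tray z14
[172.6 233.6] rect [530.7 190. ] [226.2 225. ] -74.3 circ [531.4 189.6] 314.9
plate
[321.4 227.4] rect [ 552.6 -201.9] [340.2 230.8] 1.5 circ [ 552.2 -201.6] 405.6
```

```bash
cat > st.py <<'E'
import numpy as np
from cell import env
from scipy.spatial.transform import Rotation as R
s=env.state(); M=R.from_euler('xyz',s['tcp_rot']).as_matrix()
print('t',round(s['t'],2),'pos',s['eef_pos'].round(1) if hasattr(s['eef_pos'],'round') else s['eef_pos'],'tool x',M[:,0].round(3),'jaw deg',np.degrees(np.arctan2(M[1,1],M[0,1])).round(2),'q',np.round(s['joints'],3),'F',np.round(s['ft_force'],1),'op',round(s['opening'],3))
E
python3 st.py
```

```text
t 0.15 pos [ 147.2 -607.2  214.2] tool x [-0.     0.001 -1.   ] jaw deg -76.38 q [-1.439  0.491  1.559  0.     1.092 -0.106] F [-0.  -0.2 -0.6] op 1.0
```

```bash
python3 -m handwheel '[{"travel":[36,33,0],"roll":0},{"travel":[72,66,0],"roll":0},{"travel":[108,99,0],"roll":0},{"travel":[144,132,0],"roll":0},{"travel":[180,165,0],"roll":0},{"travel":[216,198,0],"roll":0},{"travel":[250,226,0],"roll":0},{"travel":[250,226,0],"roll":0}]' -1; python3 st.py
```

```text
t: 0.95
eef_pos: [400.2, -378.2, 214.6]
tcp_rot: [-2.444, 1.57, 0.94]
ft_force: [0.0, -0.9, -0.7]
opening: 0.998
t 0.95 pos [ 400.2 -378.2  214.6] tool x [ 0.     0.001 -1.   ] jaw deg -76.12 q [-8.770e-01  3.860e-01  1.742e+00  1.000e-03  1.014e+00  4.510e-01] F [ 0.  -0.9 -0.7] op 0.998
```

```bash
python3 -m handwheel '[{"travel":[37,33,0],"roll":0},{"travel":[74,66,0],"roll":0},{"travel":[111,99,0],"roll":0},{"travel":[148,132,0],"roll":0},{"travel":[185,165,0],"roll":0},{"travel":[222,198,0],"roll":0},{"travel":[256.7,229.4,0],"roll":0},{"travel":[256.7,229.4,0],"roll":0}]' -1;python3 -m handwheel '[{"travel":[0,0,0],"roll":0},{"travel":[0,0,0],"roll":0},{"travel":[0,0,0],"roll":0}]'; python3 st.py; python3 snap.py b wrist
```

```text
t: 1.75
eef_pos: [656.7, -148.6, 213.7]
tcp_rot: [-2.12, 1.57, 1.263]
ft_force: [-0.8, -0.5, -1.1]
opening: 0.997
t: 2.05
eef_pos: [653.2, -153.3, 214.8]
tcp_rot: [0.809, 1.571, -2.097]
ft_force: [-0.2, -0.4, -0.9]
opening: 1.0
t 2.05 pos [ 653.2 -153.3  214.8] tool x [-0. -0. -1.] jaw deg -76.47 q [-0.329  0.558  1.436 -0.     1.148  1.006] F [-0.2 -0.4 -0.9] op 1.0
2.05 [ 653.17725687 -153.34938953  214.83653313] [ 0.80897003  1.57058952 -2.09652412] 0.999503237708077
wrist {'fx': 365.7892498822748, 'fy': 365.7892498822748, 'cx': 280.86721749806435, 'cy': 212.2153781863271, 'k1': 0.017556161039167913, 'world_from_camera': array([[ 2.33039008e-01,  9.31168195e-01,  2.80390109e-01,
         7.33495827e+02],
       [-9.72465617e-01,  2.22591569e-01,  6.90189594e-02,
        -1.33008009e+02],
       [ 1.85578547e-03, -2.88753851e-01,  9.57401572e-01,
         3.85044293e+02],
       [ 0.00000000e+00,  0.00000000e+00,  0.00000000e+00,
         1.00000000e+00]])}
```

View pics/wrist_b.png

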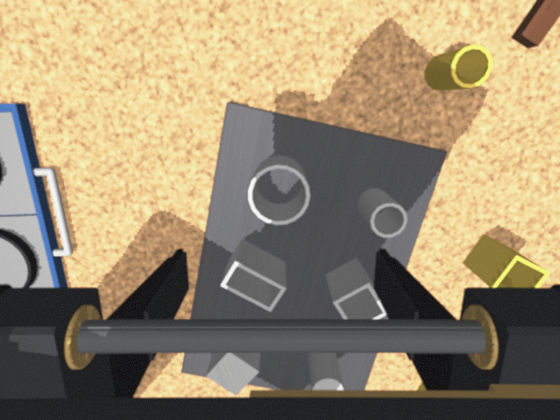

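In the wrist view, the large tube rim is at about (278,194), the small round at (388,220), the oblong at (254,286) and the square at (360,303). I'll cross-check against the top camera.

```bash
python3 - <<'E'
from meas import *
from cell import optics
P=optics.camera_params('wrist')
print(project([[653.9,-152,68],[654.5,-254.6,68],[560.2,-149.1,68],[562.5,-256.2,68]],P).round(1))
print(toplane([[278.5,194.5],[388.5,220],[253,286]],P,68).round(1))
E
```

```text
[[280.1 197.5]
 [389.7 222.2]
 [254.6 288.3]
 [361.7 309. ]]
[[ 656.2 -150.    68. ]
 [ 656.2 -252.9   68. ]
 [ 562.2 -147.1   68. ]]
```

The two cameras agree to about 2 mm, so I'm descending on the large tube.

```bash
python3 -m handwheel '[{"travel":[1,1,-40],"roll":0},{"travel":[1,1,-80],"roll":0},{"travel":[1,1,-110],"roll":0},{"travel":[1,1,-135],"roll":0},{"travel":[1,1,-155],"roll":0},{"travel":[1,1,-168],"roll":0},{"travel":[1,1,-176],"roll":0},{"travel":[1,1,-176],"roll":0}]' -1; python3 -m handwheel '[{"travel":[0,0,0],"roll":0},{"travel":[0,0,0],"roll":0},{"travel":[0,0,0],"roll":0},{"travel":[0,0,0],"roll":0},{"travel":[0,0,0],"roll":0},{"travel":[0,0,0],"roll":0}]' 1; python3 st.py
```

```text
t: 2.9
eef_pos: [654.6, -151.3, 38.2]
tcp_rot: [-0.474, 1.57, 2.905]
ft_force: [-0.6, 0.8, -0.0]
opening: 0.998
t: 3.5
eef_pos: [655.0, -151.0, 38.9]
tcp_rot: [2.496, 1.571, -0.407]
ft_force: [-0.7, -0.3, 2.4]
opening: 0.59
t 3.5 pos [ 655.  -151.    38.9] tool x [ 0. -0. -1.] jaw deg -76.38 q [-0.325  0.752  1.579 -0.     0.81   1.008] F [-0.7 -0.3  2.4] op 0.59
```

The opening of 0.59 is 56 mm, which matches the large tube. Lift and carry.

```bash
python3 -m handwheel '[{"travel":[0,0,10],"roll":0},{"travel":[0,0,30],"roll":0},{"travel":[0,0,60],"roll":0},{"travel":[0,0,90],"roll":0},{"travel":[0,0,100],"roll":0},{"travel":[-15,26,100],"roll":0},{"travel":[-35,60,100],"roll":0},{"travel":[-55,94,100],"roll":0}]'; python3 -m handwheel '[{"travel":[-20,34,0],"roll":0},{"travel":[-40,68,0],"roll":0},{"travel":[-60,102,0],"roll":0},{"travel":[-80,136,0],"roll":0},{"travel":[-95,163,0],"roll":0},{"travel":[-103,177,0],"roll":0},{"travel":[-106.1,181.8,0],"roll":0},{"travel":[-106.1,181.8,0],"roll":0}]'; python3 -m handwheel '[{"travel":[0,0,0],"roll":0},{"travel":[0,0,0],"roll":0}]'; python3 st.py; python3 snap.py c top wrist
```

```text
t: 4.3
eef_pos: [598.7, -56.2, 137.9]
tcp_rot: [-0.408, 1.57, 2.97]
ft_force: [0.8, 0.6, -3.1]
opening: 0.595
t: 5.1
eef_pos: [493.9, 124.8, 138.6]
tcp_rot: [1.148, 1.571, -1.755]
ft_force: [-0.4, -0.2, -2.1]
opening: 0.592
t: 5.3
eef_pos: [494.4, 123.9, 138.5]
tcp_rot: [2.003, 1.571, -0.902]
ft_force: [0.1, -1.0, -2.0]
opening: 0.593
t 5.3 pos [494.4 123.9 138.5] tool x [ 0. -0. -1.] jaw deg -76.44 q [ 0.116  0.429  1.923 -0.     0.79   1.45 ] F [ 0.1 -1.  -2. ] op 0.593
5.3 [494.43896415 123.91001829 138.54654737] [ 2.00309071  1.57057971 -0.90188771] 0.5925748570347283
top {'fx': 531.3403909737764, 'fy': 531.3403909737764, 'cx': 280.31545584783623, 'cy': 205.6858663243839, 'k1': -0.2037328337145923, 'world_from_camera': array([[ 1.17681228e-02,  9.88418260e-01, -1.51297239e-01,
         3.96255454e+02],
       [-9.99927968e-01,  1.19897004e-02,  5.52314771e-04,
        -9.35899808e+01],
       [ 2.35992658e-03,  1.51279841e-01,  9.88488159e-01,
         1.38664635e+03],
       [ 0.00000000e+00,  0.00000000e+00,  0.00000000e+00,
         1.00000000e+00]])}
wrist {'fx': 365.7892498822748, 'fy': 365.7892498822748, 'cx': 280.86721749806435, 'cy': 212.2153781863271, 'k1': 0.017556161039167913, 'world_from_camera': array([[ 2.33548473e-01,  9.31019891e-01,  2.80458684e-01,
         5.74483371e+02],
       [-9.72343560e-01,  2.23098834e-01,  6.91007350e-02,
         1.44337405e+02],
       [ 1.76415337e-03, -2.88840566e-01,  9.57375587e-01,
         3.08660718e+02],
       [ 0.00000000e+00,  0.00000000e+00,  0.00000000e+00,
         1.00000000e+00]])}
```

View pics/wrist_c.png

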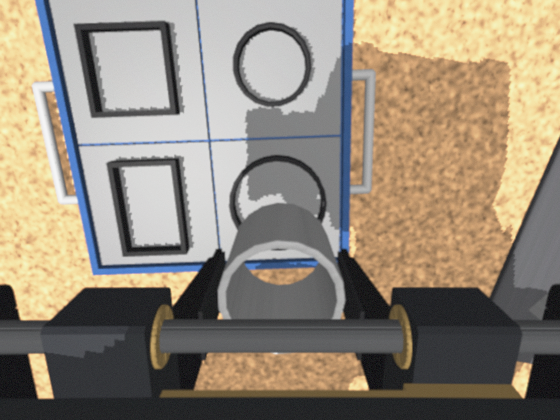

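View pics/top_c.png

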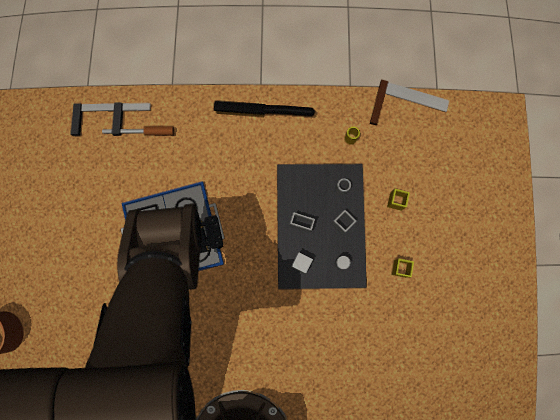

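```bash
python3 - <<'E'
from meas import *
from cell import optics
P=optics.camera_params('wrist')
print(project([[595.9,153.1,22],[567.6,255.2,22],[465.4,226.9,22],[493.8,124.8,22]],P).round(1))
print(toplane([[272.5,63.5],[127,69.5],[148.5,206]],P,22).round(1))
E
```

```text
[[275.4  68.8]
 [130.4  73.8]
 [150.7 212.6]
 [280.4 208.1]]
[[598.9 155.9  22. ]
 [569.9 257.9  22. ]
 [470.6 229.4  22. ]]
```

Wrist and top agree to about 3 mm against 8 mm of clearance per side, so I use the mean and lower.

```bash
python3 -m handwheel '[{"travel":[1.2,1.2,-30],"roll":0},{"travel":[1.2,1.2,-55],"roll":0},{"travel":[1.2,1.2,-72],"roll":0},{"travel":[1.2,1.2,-84],"roll":0},{"travel":[1.2,1.2,-91],"roll":0},{"travel":[1.2,1.2,-95],"roll":0},{"travel":[1.2,1.2,-97.5],"roll":0},{"travel":[1.2,1.2,-97.5],"roll":0}]';python3 -m handwheel '[{"travel":[0,0,0],"roll":0},{"travel":[0,0,0],"roll":0}]'; python3 st.py
```

```text
t: 6.2
eef_pos: [495.2, 126.0, 41.4]
tcp_rot: [2.842, 1.57, -0.061]
ft_force: [-0.5, 0.5, -2.1]
opening: 0.59
t: 6.4
eef_pos: [495.3, 126.0, 41.6]
tcp_rot: [2.902, 1.57, -0.001]
ft_force: [0.1, -0.6, -2.9]
opening: 0.59
t 6.4 pos [495.3 126.   41.6] tool x [ 0.001 -0.    -1.   ] jaw deg -76.37 q [ 0.12   0.588  1.996 -0.     0.557  1.453] F [ 0.1 -0.6 -2.9] op 0.59
```

```bash
python3 -m handwheel '[{"travel":[0,0,-0.6],"roll":0},{"travel":[0,0,-0.6],"roll":0},{"travel":[0,0,-0.6],"roll":0}]';python3 -m handwheel '[{"travel":[0,0,0],"roll":0},{"travel":[0,0,0],"roll":0},{"travel":[0,0,0],"roll":0},{"travel":[0,0,0],"roll":0},{"travel":[0,0,0],"roll":0}]' -0.5; python3 -m handwheel '[{"travel":[0,0,10],"roll":0},{"travel":[0,0,40],"roll":0},{"travel":[0,0,80],"roll":0},{"travel":[0,0,120],"roll":0},{"travel":[10,-28,120],"roll":0},{"travel":[25,-65,120],"roll":0},{"travel":[41,-107,120],"roll":0},{"travel":[57,-148,120],"roll":0}]'; python3 st.py; python3 snap.py d top|head -1
```

```text
t: 6.7
eef_pos: [495.2, 126.0, 40.8]
tcp_rot: [2.875, 1.57, -0.029]
ft_force: [-1.1, 0.0, 1.7]
opening: 0.594
t: 7.2
eef_pos: [495.0, 126.0, 40.5]
tcp_rot: [0.673, 1.571, -2.231]
ft_force: [0.7, 0.3, -0.7]
opening: 0.75
t: 8.0
eef_pos: [552.4, -23.5, 161.6]
tcp_rot: [2.641, 1.57, -0.262]
ft_force: [0.4, -0.5, 0.6]
opening: 0.75
t 8.0 pos [552.4 -23.5 161.6] tool x [ 0.001 -0.    -1.   ] jaw deg -76.34 q [-0.162  0.451  1.798 -0.     0.892  1.171] F [ 0.4 -0.5  0.6] op 0.75
8.0 [552.39904869 -23.51048832 161.59861737] [ 2.64136219  1.56984122 -0.26185128] 0.7503162739656334
```

View pics/top_d.png

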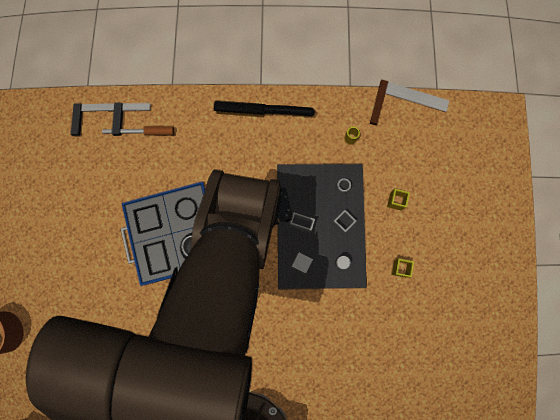

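The large tube is in its bay (checked fully later). Next is the small round tube.

```bash
python3 -m handwheel '[{"travel":[18,-41,0],"roll":0},{"travel":[36,-82,0],"roll":0},{"travel":[54,-123,0],"roll":0},{"travel":[72,-163,0],"roll":0},{"travel":[88,-197,0],"roll":0},{"travel":[99,-222,0],"roll":0},{"travel":[103.4,-231.7,0],"roll":0},{"travel":[103.4,-231.7,0],"roll":0}]'; python3 -m handwheel '[{"travel":[0,0,-30],"roll":0},{"travel":[0,0,-60],"roll":0},{"travel":[0,0,-85],"roll":0},{"travel":[0,0,-103],"roll":0},{"travel":[0,0,-115],"roll":0},{"travel":[0,0,-121],"roll":0},{"travel":[0,0,-122],"roll":0},{"travel":[0,0,-122],"roll":0}]'; python3 st.py;  python3 -m handwheel '[{"travel":[0,0,0],"roll":0},{"travel":[0,0,0],"roll":0},{"travel":[0,0,0],"roll":0},{"travel":[0,0,0],"roll":0},{"travel":[0,0,0],"roll":0},{"travel":[0,0,0],"roll":0}]' 1; python3 st.py
```

```text
t: 8.85
eef_pos: [655.3, -254.4, 160.6]
tcp_rot: [-0.4, 1.571, 2.978]
ft_force: [-0.3, 0.2, -0.9]
opening: 0.749
t: 9.65
eef_pos: [655.7, -253.5, 39.4]
tcp_rot: [2.382, 1.57, -0.522]
ft_force: [-0.2, 0.0, 0.0]
opening: 0.75
t 9.65 pos [ 655.7 -253.5   39.4] tool x [ 0.001 -0.    -1.   ] jaw deg -76.36 q [-0.463  0.787  1.492 -0.     0.862  0.87 ] F [-0.2  0.   0. ] op 0.75
t: 10.25
eef_pos: [655.5, -253.7, 38.6]
tcp_rot: [1.865, 1.571, -1.038]
ft_force: [-0.6, 0.1, 0.1]
opening: 0.353
t 10.25 pos [ 655.5 -253.7   38.6] tool x [ 0. -0. -1.] jaw deg -76.38 q [-0.463  0.788  1.492 -0.     0.862  0.87 ] F [-0.6  0.1  0.1] op 0.353
```

```bash
python3 -m handwheel '[{"travel":[0,0,10],"roll":0},{"travel":[0,0,35],"roll":0},{"travel":[0,0,70],"roll":0},{"travel":[0,0,100],"roll":0},{"travel":[-3,20,100],"roll":0},{"travel":[-8,58,100],"roll":0},{"travel":[-14,100,100],"roll":0},{"travel":[-20,142,100],"roll":0}]'; python3 -m handwheel '[{"travel":[-6,43,0],"roll":0},{"travel":[-12,86,0],"roll":0},{"travel":[-18,129,0],"roll":0},{"travel":[-24,172,0],"roll":0},{"travel":[-30,212,0],"roll":0},{"travel":[-35,243,0],"roll":0},{"travel":[-38,262,0],"roll":0},{"travel":[-38.2,266,0],"roll":0}]'; python3 -m handwheel '[{"travel":[0,0,-30],"roll":0},{"travel":[0,0,-55],"roll":0},{"travel":[0,0,-72],"roll":0},{"travel":[0,0,-84],"roll":0},{"travel":[0,0,-91],"roll":0},{"travel":[0,0,-95],"roll":0},{"travel":[0,0,-97.5],"roll":0},{"travel":[0,0,-97.5],"roll":0}]';python3 -m handwheel '[{"travel":[0,0,-0.5],"roll":0},{"travel":[0,0,-0.5],"roll":0},{"travel":[0,0,-0.5],"roll":0}]'; python3 st.py
```

```text
t: 11.05
eef_pos: [634.3, -109.7, 138.0]
tcp_rot: [-0.554, 1.57, 2.825]
ft_force: [0.8, -0.4, -2.1]
opening: 0.351
t: 11.85
eef_pos: [595.8, 156.8, 138.1]
tcp_rot: [-0.238, 1.57, -3.139]
ft_force: [0.5, -0.7, -1.9]
opening: 0.351
t: 12.65
eef_pos: [597.4, 154.3, 41.3]
tcp_rot: [2.834, 1.57, -0.07]
ft_force: [0.8, -0.4, -1.4]
opening: 0.351
t: 12.95
eef_pos: [597.4, 154.3, 40.9]
tcp_rot: [2.837, 1.57, -0.067]
ft_force: [0.5, 0.5, -1.9]
opening: 0.35
t 12.95 pos [597.4 154.3  40.9] tool x [ 0. -0. -1.] jaw deg -76.38 q [ 0.146  0.69   1.728 -0.     0.723  1.479] F [ 0.5  0.5 -1.9] op 0.35
```

```bash
python3 -m handwheel '[{"travel":[0,0,-0.3],"roll":0},{"travel":[0,0,-0.3],"roll":0},{"travel":[0,0,-0.3],"roll":0},{"travel":[0,0,-0.3],"roll":0}]' -0.2; python3 -m handwheel '[{"travel":[0,0,10],"roll":0},{"travel":[0,0,40],"roll":0},{"travel":[0,0,80],"roll":0},{"travel":[0,0,120],"roll":0},{"travel":[-2,-25,120],"roll":0},{"travel":[-5,-65,120],"roll":5},{"travel":[-9,-107,120],"roll":10},{"travel":[-12,-149,120],"roll":15}]' -0.5; python3 -m handwheel '[{"travel":[-3,-42,0],"roll":5},{"travel":[-6,-84,0],"roll":10},{"travel":[-10,-126,0],"roll":15},{"travel":[-14,-168,0],"roll":16.4},{"travel":[-18,-208,0],"roll":16.4},{"travel":[-21,-240,0],"roll":16.4},{"travel":[-21.9,-260.5,0],"roll":16.4},{"travel":[-21.9,-260.5,0],"roll":16.4}]';  python3 -m handwheel '[{"travel":[0,0,0],"roll":0},{"travel":[0,0,0],"roll":0}]'; python3 st.py; python3 snap.py e top wrist|head -1
```

```text
t: 13.35
eef_pos: [597.3, 154.3, 40.3]
tcp_rot: [2.476, 1.571, -0.428]
ft_force: [-1.0, -0.1, 0.4]
opening: 0.589
t: 14.15
eef_pos: [584.9, 4.0, 161.2]
tcp_rot: [2.437, 1.57, -0.2]
ft_force: [0.3, -0.8, -0.1]
opening: 0.748
t: 14.95
eef_pos: [563.2, -257.3, 160.6]
tcp_rot: [1.639, 1.57, -0.719]
ft_force: [0.3, 0.2, 0.1]
opening: 0.749
t: 15.15
eef_pos: [563.5, -254.0, 160.4]
tcp_rot: [-2.323, 1.571, 1.605]
ft_force: [-0.3, -0.7, -0.1]
opening: 0.753
t 15.15 pos [ 563.5 -254.   160.4] tool x [-0.  0. -1.] jaw deg -44.91 q [-0.53   0.537  1.636  0.     0.968  0.253] F [-0.3 -0.7 -0.1] op 0.753
15.15 [ 563.54578172 -253.95769576  160.44390503] [-2.32318129  1.57064816  1.60537657] 0.7531190688393758
```

View pics/top_e.png

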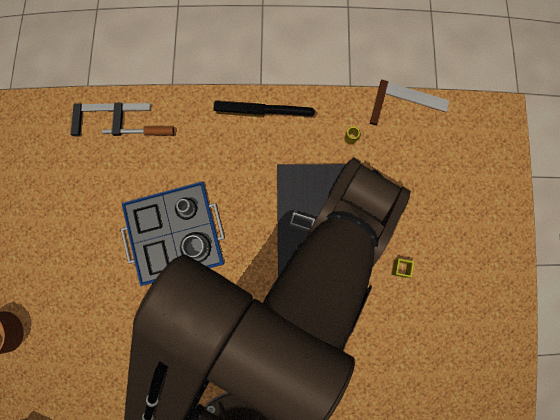

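View pics/wrist_e.png

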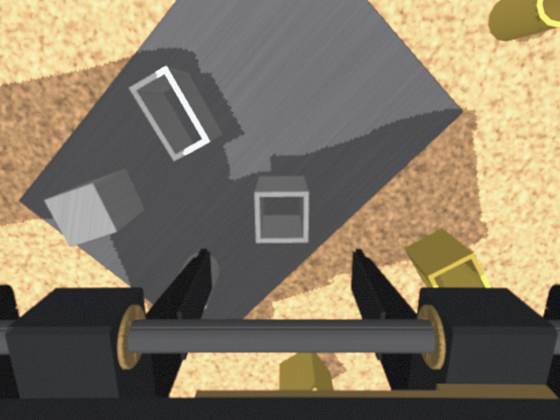

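Top view: both round tubes stand inside their collars at (186,207) and (196,246). Wrist view: the steel square tube at (281,210) is square to the jaws, and the yellow ones lie outside the plate. Descending and gripping.

```bash
python3 - <<'E'
from meas import *
from cell import optics
P=optics.camera_params('wrist')
print(toplane([[281.5,210.5]],P,68).round(1))
E
python3 -m handwheel '[{"travel":[0,0,-30],"roll":0},{"travel":[0,0,-60],"roll":0},{"travel":[0,0,-85],"roll":0},{"travel":[0,0,-103],"roll":0},{"travel":[0,0,-115],"roll":0},{"travel":[0,0,-121],"roll":0},{"travel":[0,0,-122],"roll":0},{"travel":[0,0,-122],"roll":0}]'; python3 -m handwheel '[{"travel":[0,0,0],"roll":0},{"travel":[0,0,0],"roll":0},{"travel":[0,0,0],"roll":0},{"travel":[0,0,0],"roll":0},{"travel":[0,0,0],"roll":0},{"travel":[0,0,0],"roll":0}]' 1; python3 st.py
```

```text
[[ 567.5 -250.8   68. ]]
t: 16.05
eef_pos: [563.7, -255.2, 38.9]
tcp_rot: [1.79, 1.57, -0.566]
ft_force: [0.0, -0.4, 0.5]
opening: 0.75
t: 16.65
eef_pos: [563.4, -255.2, 38.4]
tcp_rot: [1.826, 1.571, -0.529]
ft_force: [-1.5, 0.6, 2.5]
opening: 0.42
t 16.65 pos [ 563.4 -255.2   38.4] tool x [ 0. -0. -1.] jaw deg -44.98 q [-0.532  0.695  1.725  0.     0.721  0.253] F [-1.5  0.6  2.5] op 0.42
```

The opening of 0.42 is 40 mm, so the grip is flat on the faces. (My pixel was about 5 px too high; the rim centre at (281,215) gives (565,-253), which agrees.) Carrying it to the square bay with a roll of -29.4 degrees.

```bash
python3 -m handwheel '[{"travel":[0,0,10],"roll":0},{"travel":[0,0,35],"roll":0},{"travel":[0,0,70],"roll":0},{"travel":[0,0,100],"roll":0},{"travel":[0,25,100],"roll":-2},{"travel":[1,65,100],"roll":-6},{"travel":[1,107,100],"roll":-10},{"travel":[2,149,100],"roll":-14}]'; python3 -m handwheel '[{"travel":[1,43,0],"roll":-4},{"travel":[1,86,0],"roll":-8},{"travel":[2,129,0],"roll":-12},{"travel":[2,172,0],"roll":-15.4},{"travel":[3,215,0],"roll":-15.4},{"travel":[3,258,0],"roll":-15.4},{"travel":[3,300,0],"roll":-15.4},{"travel":[3,335,0],"roll":-15.4}]'; python3 -m handwheel '[{"travel":[0.5,20,0],"roll":0},{"travel":[0.5,27.6,0],"roll":0},{"travel":[0.5,27.6,0],"roll":0},{"travel":[0.5,27.6,0],"roll":0},{"travel":[0.5,27.6,-25],"roll":0},{"travel":[0.5,27.6,-45],"roll":0},{"travel":[0.5,27.6,-60],"roll":0},{"travel":[0.5,27.6,-60],"roll":0}]'; python3 st.py; python3 snap.py f wrist|head -1
```

```text
t: 17.45
eef_pos: [564.9, -104.9, 138.8]
tcp_rot: [1.941, 1.571, -0.663]
ft_force: [0.4, 0.2, -2.6]
opening: 0.419
t: 18.25
eef_pos: [567.9, 231.0, 138.7]
tcp_rot: [-2.751, 1.571, 0.664]
ft_force: [1.8, -0.6, -3.0]
opening: 0.42
t: 19.05
eef_pos: [568.2, 255.1, 76.5]
tcp_rot: [0.082, 1.567, -2.788]
ft_force: [-0.6, -0.2, -2.4]
opening: 0.419
t 19.05 pos [568.2 255.1  76.5] tool x [-0.003 -0.001 -1.   ] jaw deg -74.45 q [ 0.316  0.648  1.69  -0.     0.807  1.616] F [-0.6 -0.2 -2.4] op 0.419
19.05 [568.22055332 255.12701116  76.49414084] [ 0.0821355   1.56744439 -2.78800268] 0.4191191068416655
```

View pics/wrist_f.png

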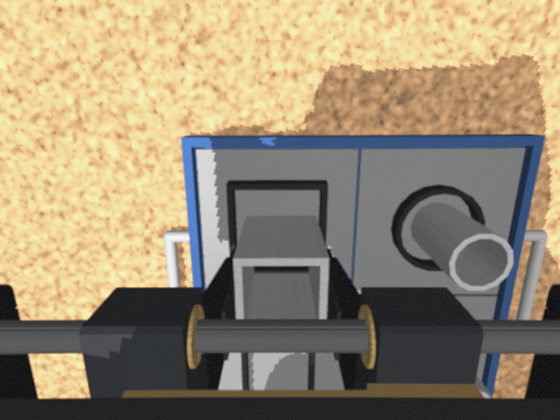

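The tube is parallel to its collar and centred laterally (collar 228 to 327, tube 238 to 325). Lowering.

```bash
python3 -m handwheel '[{"travel":[0,0,-12],"roll":0},{"travel":[0,0,-22],"roll":0},{"travel":[0,0,-30],"roll":0},{"travel":[0,0,-35],"roll":0},{"travel":[0,0,-37.5],"roll":0},{"travel":[0,0,-37.8],"roll":0},{"travel":[0,0,-37.8],"roll":0},{"travel":[0,0,-37.8],"roll":0}]'; python3 st.py; python3 -m handwheel '[{"travel":[0,0,0],"roll":0},{"travel":[0,0,0],"roll":0},{"travel":[0,0,0],"roll":0},{"travel":[0,0,0],"roll":0}]' -0.1; python3 st.py
```

```text
t: 19.9
eef_pos: [568.9, 256.4, 40.6]
tcp_rot: [2.937, 1.57, 0.068]
ft_force: [0.2, -0.8, -1.8]
opening: 0.418
t 19.9 pos [568.9 256.4  40.6] tool x [ 0.  0. -1.] jaw deg -74.38 q [ 0.318  0.698  1.709 -0.     0.734  1.616] F [ 0.2 -0.8 -1.8] op 0.418
t: 20.3
eef_pos: [568.9, 256.4, 40.6]
tcp_rot: [2.828, 1.57, -0.041]
ft_force: [0.4, -0.5, 0.6]
opening: 0.551
t 20.3 pos [568.9 256.4  40.6] tool x [ 0. -0. -1.] jaw deg -74.37 q [ 0.318  0.698  1.709 -0.     0.734  1.616] F [ 0.4 -0.5  0.6] op 0.551
```

```bash
python3 -m handwheel '[{"travel":[0,0,10],"roll":0},{"travel":[0,0,40],"roll":0},{"travel":[0,0,80],"roll":0},{"travel":[0,0,120],"roll":0},{"travel":[0,-25,120],"roll":4},{"travel":[-1,-65,120],"roll":10},{"travel":[-2,-107,120],"roll":17},{"travel":[-3,-149,120],"roll":24}]' -0.5; python3 -m handwheel '[{"travel":[-1,-42,0],"roll":7},{"travel":[-2,-84,0],"roll":14},{"travel":[-3,-126,0],"roll":21},{"travel":[-4,-168,0],"roll":28},{"travel":[-4.7,-208,0],"roll":33.2},{"travel":[-4.7,-240,0],"roll":33.2},{"travel":[-4.7,-255.5,0],"roll":33.2},{"travel":[-4.7,-255.5,0],"roll":33.2}]';  python3 -m handwheel '[{"travel":[0,0,0],"roll":0},{"travel":[0,0,0],"roll":0},{"travel":[0,0,0],"roll":0}]'; python3 st.py; python3 snap.py g top wrist|head -1
```

```text
t: 21.1
eef_pos: [565.6, 106.1, 161.4]
tcp_rot: [2.389, 1.57, -0.055]
ft_force: [0.4, 0.3, 0.6]
opening: 0.748
t: 21.9
eef_pos: [561.1, -149.7, 160.9]
tcp_rot: [1.419, 1.57, -0.454]
ft_force: [0.1, 0.3, 0.8]
opening: 0.746
t: 22.2
eef_pos: [561.2, -147.0, 160.6]
tcp_rot: [2.211, 1.571, 0.342]
ft_force: [-0.4, -0.4, 0.4]
opening: 0.753
t 22.2 pos [ 561.2 -147.   160.6] tool x [ 0.  0. -1.] jaw deg -17.09 q [-0.37   0.488  1.732  0.     0.922 -0.072] F [-0.4 -0.4  0.4] op 0.753
22.2 [ 561.24235412 -146.96104093  160.59618809] [2.21128304 1.57072362 0.34213188] 0.7529804575476367
```

View pics/wrist_g.png

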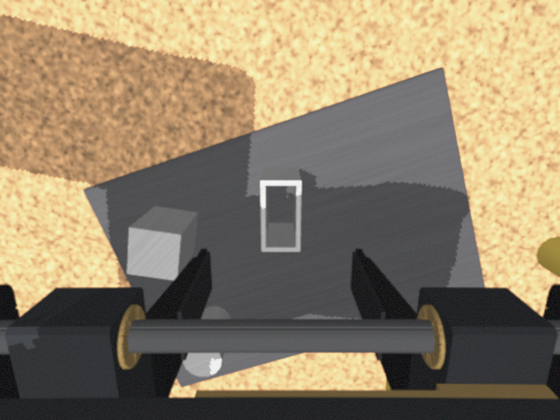

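View pics/top_g.png

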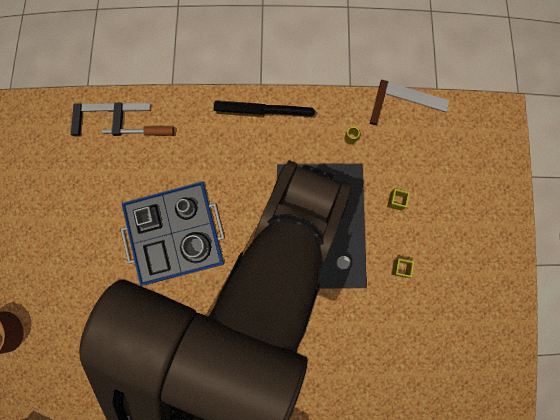

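The oblong rim at (281,215) is aligned between the jaws, and the square bar at (155,250) is clear. In the top view the three tubes so far stand in their own collars.

```bash
python3 -m handwheel '[{"travel":[0,0,-30],"roll":0},{"travel":[0,0,-60],"roll":0},{"travel":[0,0,-85],"roll":0},{"travel":[0,0,-103],"roll":0},{"travel":[0,0,-115],"roll":0},{"travel":[0,0,-121],"roll":0},{"travel":[0,0,-122],"roll":0},{"travel":[0,0,-122],"roll":0}]'; python3 -m handwheel '[{"travel":[0,0,0],"roll":0},{"travel":[0,0,0],"roll":0},{"travel":[0,0,0],"roll":0},{"travel":[0,0,0],"roll":0},{"travel":[0,0,0],"roll":0},{"travel":[0,0,0],"roll":0},{"travel":[0,0,0],"roll":0}]' 1; python3 st.py
```

```text
t: 23.1
eef_pos: [561.5, -148.2, 39.0]
tcp_rot: [1.479, 1.57, -0.392]
ft_force: [-0.0, -0.5, -0.1]
opening: 0.752
t: 23.8
eef_pos: [561.1, -148.1, 38.5]
tcp_rot: [-1.361, 1.571, 3.052]
ft_force: [-0.3, 0.1, 1.4]
opening: 0.311
t 23.8 pos [ 561.1 -148.1   38.5] tool x [-0.  0. -1.] jaw deg -17.17 q [-0.372  0.657  1.824 -0.     0.661 -0.072] F [-0.3  0.1  1.4] op 0.311
```

```bash
python3 -m handwheel '[{"travel":[0,0,10],"roll":0},{"travel":[0,0,35],"roll":0},{"travel":[0,0,75],"roll":0},{"travel":[0,0,110],"roll":0},{"travel":[-5,20,110],"roll":-4},{"travel":[-14,56,110],"roll":-10},{"travel":[-24,95,110],"roll":-17},{"travel":[-34,134,110],"roll":-24}]'; python3 -m handwheel '[{"travel":[-10,40,0],"roll":-7},{"travel":[-20,80,0],"roll":-14},{"travel":[-30,120,0],"roll":-21},{"travel":[-40,160,0],"roll":-28},{"travel":[-50,200,0],"roll":-33.3},{"travel":[-57,228,0],"roll":-33.3},{"travel":[-60.3,242.2,0],"roll":-33.3},{"travel":[-60.3,242.2,0],"roll":-33.3}]'; python3 -m handwheel '[{"travel":[0,0,0],"roll":0},{"travel":[0,0,0],"roll":0},{"travel":[0,0,-25],"roll":0},{"travel":[0,0,-45],"roll":0},{"travel":[0,0,-60],"roll":0},{"travel":[0,0,-70],"roll":0},{"travel":[0,0,-70],"roll":0},{"travel":[0,0,-70],"roll":0}]'; python3 st.py; python3 snap.py h wrist scene|head -1
```

```text
t: 24.6
eef_pos: [526.4, -13.0, 148.9]
tcp_rot: [2.245, 1.571, -0.051]
ft_force: [-0.3, 0.1, -3.4]
opening: 0.316
t: 25.4
eef_pos: [466.4, 229.3, 148.7]
tcp_rot: [2.655, 1.571, -0.213]
ft_force: [-1.0, -1.0, -2.8]
opening: 0.316
t: 26.2
eef_pos: [467.2, 227.8, 78.8]
tcp_rot: [2.879, 1.571, 0.007]
ft_force: [0.1, 0.2, -2.2]
opening: 0.32
t 26.2 pos [467.2 227.8  78.8] tool x [ 0.  0. -1.] jaw deg -74.51 q [ 0.326  0.533  1.95  -0.     0.658  1.627] F [ 0.1  0.2 -2.2] op 0.32
26.2 [467.22935156 227.75379404  78.82869884] [2.87872688 1.57054108 0.00744403] 0.32029102029480105
```

View pics/wrist_h.png

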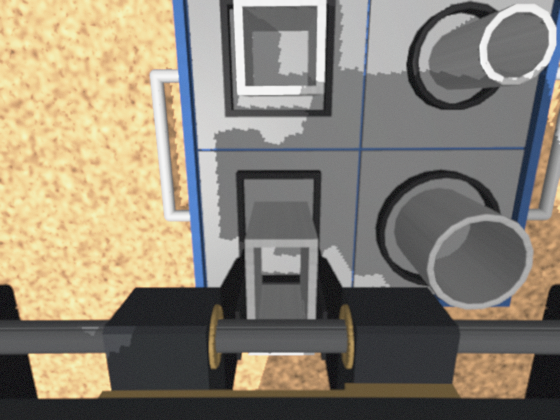

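View pics/scene_h.png

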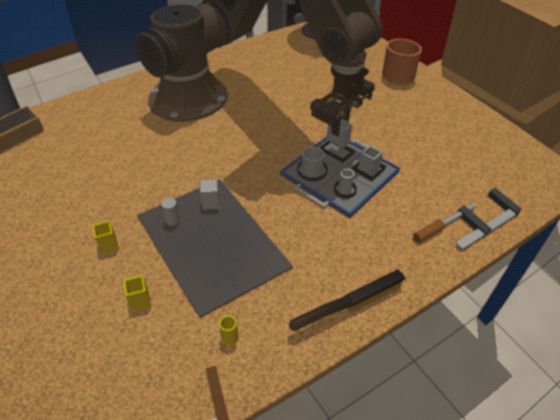

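The tube is parallel to and within the oblong collar (collar 238 to 320, tube 247 to 316). In the scene view the bars and yellow parts are undisturbed. Lowering and releasing.

```bash
python3 -m handwheel '[{"travel":[0,0,-12],"roll":0},{"travel":[0,0,-22],"roll":0},{"travel":[0,0,-30],"roll":0},{"travel":[0,0,-35],"roll":0},{"travel":[0,0,-37.5],"roll":0},{"travel":[0,0,-37.9],"roll":0},{"travel":[0,0,-37.9],"roll":0},{"travel":[0,0,-37.9],"roll":0}]'; python3 st.py; python3 -m handwheel '[{"travel":[0,0,0],"roll":0},{"travel":[0,0,0],"roll":0},{"travel":[0,0,0],"roll":0},{"travel":[0,0,0],"roll":0}]' 0; python3 -m handwheel '[{"travel":[0,0,10],"roll":0},{"travel":[0,0,40],"roll":0},{"travel":[0,0,80],"roll":0},{"travel":[0,0,120],"roll":0},{"travel":[10,-40,130],"roll":0},{"travel":[20,-80,130],"roll":0},{"travel":[30,-120,130],"roll":0},{"travel":[40,-165,130],"roll":0}]';python3 -m handwheel '[{"travel":[10,-40,0],"roll":0},{"travel":[20,-80,0],"roll":0},{"travel":[10,-120,0],"roll":0},{"travel":[0,-160,0],"roll":0},{"travel":[0,-190,0],"roll":0},{"travel":[0,-220,0],"roll":0},{"travel":[0,-240,0],"roll":0},{"travel":[0,-240,0],"roll":0}]'; python3 st.py; python3 snap.py i top scene|head -1;python3 - <<'E'
import cv2
b=cv2.imread('pics/top_i.png')[170:295,110:235]
cv2.imwrite('pics/crop_i.png',cv2.resize(b,None,fx=4.5,fy=4.5,interpolation=cv2.INTER_CUBIC))
E
```

```text
t: 27.1
eef_pos: [467.0, 228.1, 40.6]
tcp_rot: [2.816, 1.57, -0.054]
ft_force: [-0.3, 0.0, -3.4]
opening: 0.307
t 27.1 pos [467.  228.1  40.6] tool x [ 0. -0. -1.] jaw deg -74.47 q [ 0.327  0.597  1.975 -0.     0.569  1.627] F [-0.3  0.  -3.4] op 0.307
t: 27.5
eef_pos: [467.0, 228.1, 40.7]
tcp_rot: [2.892, 1.57, 0.021]
ft_force: [1.2, 0.2, 0.2]
opening: 0.497
t: 28.3
eef_pos: [507.0, 61.8, 171.6]
tcp_rot: [2.85, 1.57, -0.019]
ft_force: [0.2, -0.1, 0.3]
opening: 0.499
t: 29.1
eef_pos: [506.8, -179.0, 171.2]
tcp_rot: [2.135, 1.57, -0.738]
ft_force: [0.9, 0.5, 0.4]
opening: 0.498
t 29.1 pos [ 506.8 -179.   171.2] tool x [ 0.001 -0.001 -1.   ] jaw deg -74.62 q [-0.462  0.419  1.825 -0.     0.897  0.84 ] F [0.9 0.5 0.4] op 0.498
29.1 [ 506.77723645 -178.95179045  171.17958049] [ 2.13500981  1.56978744 -0.73818158] 0.49811580618544726
```

View pics/crop_i.png

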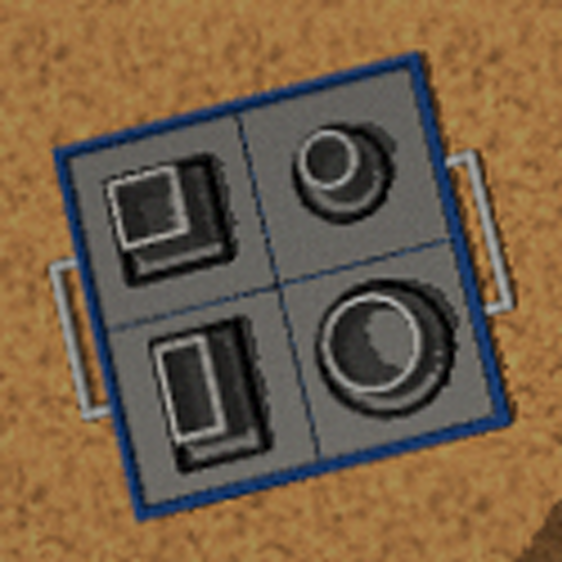

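View pics/scene_i.png

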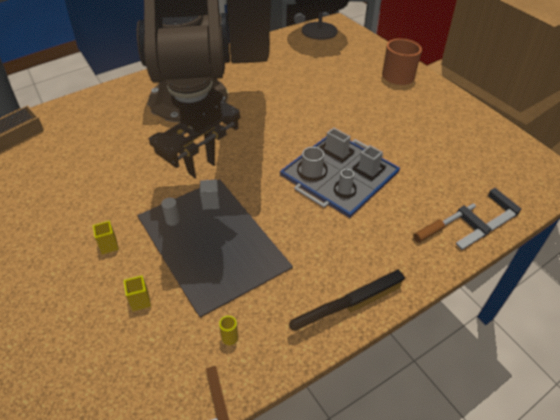

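All four tubes stand in their own collars. A final numeric check of rim centres at z=70 before handing in.

```bash
python3 - <<'E'
import cv2,numpy as np
from cell import optics
from meas import *
im=cv2.imread('pics/top_i.png');P=optics.camera_params('top');S=4
g=cv2.resize(cv2.cvtColor(im,cv2.COLOR_BGR2GRAY),None,fx=S,fy=S,interpolation=cv2.INTER_CUBIC)
bays={'large':(493.8,124.8),'small':(595.9,153.1),'square':(567.6,255.2),'oblong':(465.4,226.9)}
m=(g>112).astype(np.uint8)*255
cs,_=cv2.findContours(m,cv2.RETR_EXTERNAL,cv2.CHAIN_APPROX_NONE)
for c in cs:
    u=(c.reshape(-1,2)+.5)/S-.5; q=u.mean(0)
    if cv2.contourArea(c)<60*16 or not(125<q[0]<222 and 185<q[1]<282): continue
    r=rect(toplane(u,P,70)[:,:2]); k=min(bays,key=lambda k:np.hypot(*(r[0]-bays[k]))); print(k,*r,'off',(r[0]-bays[k]).round(1))
E
python3 - <<'E'
import cv2,numpy as np
from meas import *
from cell import optics
im=cv2.imread('pics/top_i.png');P=optics.camera_params('top');S=4
g=cv2.resize(cv2.cvtColor(im,cv2.COLOR_BGR2GRAY),None,fx=S,fy=S,interpolation=cv2.INTER_CUBIC)
bays={'large':(493.8,124.8),'small':(595.9,153.1),'square':(567.6,255.2),'oblong':(465.4,226.9)}
for k,b in bays.items():
    p=project([[*b,70]],P)[0]; x,y=(p*S).astype(int); h=60 if k=='large' else 52
    if k=='small':h=40
    for th in (98,105,115):
        sub=(g[y-h:y+h,x-h:x+h]>th).astype(np.uint8)
        cs,_=cv2.findContours(sub,cv2.RETR_EXTERNAL,cv2.CHAIN_APPROX_NONE)
        c=max(cs,key=lambda c:cv2.contourArea(cv2.convexHull(c))).reshape(-1,2)
        u=(c+[x-h,y-h]+.5)/S-.5; r=rect(toplane(u,P,70)[:,:2]); print(k,th,*r,'off',(r[0]-b).round(1))
E
```

```text
large 98 [495.5 126.9] [75.3 74.5] -88.3 off [1.7 2.1]
large 105 [493.9 124.7] [54.7 54.1] -43.8 off [ 0.1 -0.1]
large 115 [493.6 124.6] [54.2 53.7] -43.8 off [-0.2 -0.2]
small 98 [596.3 152.6] [33.4 32.6] 2.2 off [ 0.4 -0.5]
small 105 [596.2 153.2] [33.4 32.5] -43.6 off [0.3 0.1]
small 115 [596.6 152.6] [32.7 31.4] 2.2 off [ 0.7 -0.5]
square 98 [568.1 255.1] [41.1 41. ] 16.7 off [ 0.5 -0.1]
square 105 [568.2 255.2] [40.8 40.7] 16.3 off [0.6 0. ]
square 115 [568.3 255.2] [40.4 40.1] 16.7 off [0.7 0. ]
oblong 98 [466.4 226.6] [56.6 30.7] 15.3 off [ 1.  -0.3]
oblong 105 [466.5 226.6] [56.2 30.3] 15.7 off [ 1.1 -0.3]
oblong 115 [466.4 226.6] [55.7 29.8] 15.8 off [ 1.  -0.3]
```

```bash
python3 -m handwheel '[{"travel":[0,0,0],"roll":0},{"travel":[0,0,0],"roll":0},{"travel":[0,0,0],"roll":0}]'; python3 -c "
from cell import job
print(job.job_done())"
```

```text
t: 29.5
eef_pos: [506.9, -176.2, 170.7]
tcp_rot: [1.79, 1.571, -1.079]
ft_force: [-0.3, -0.3, 0.2]
opening: 0.503
the job is handed in; nothing more can be done
None
```

All four steel tubes are standing upright in their own caddy bays, placed in the order large round, small round, square, oblong. I handed the job in at about 29.5 s of the 106 s allowed.

- **Placing:** in the last top view each tube's rim centre was within about 1.1 mm of its bay centre. The square tube was at about 16.5° and the oblong at about 15.7°, against a tray angle of about 15.5°. At the lowest threshold the large round read about 2.5 mm off because its shadow merged into the outline; the other two thresholds gave 0.2 mm.
- **Not moved:** the last scene picture showed both solid bars standing on the plate and the yellow look-alikes where they were. I did not measure the bars' positions again.
- **Disagreements:** the wrist and top cameras differed by about 2–3 mm on the tubes and bays, up to about 5 mm for the oblong bay. I used roughly the mean, and the clearance is 8 mm per side. One wrist reading of the square tube was further off because I picked the wrong pixel; corrected by eye, it agreed.
- **Forces:** wrist force readings between moves stayed under about 4 N, and the robot was touching nothing when I handed in.

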